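# Carry the knight's free-running carriage to the reading stand

### The job

Lift the little tray by its bridge handle 5 to 10 cm above the slide board and there, without touching the red carriage or the bone knight standing loose on it, tilt the tray gently so that the free-running carriage rolls onto the pale middle band, and keep it wholly on the band for three seconds. Then carry the tray to the blue-topped reading stand without the knight leaving the band, pause a few centimetres above the stand for three seconds with the carriage wholly on the band, and set the tray down gently, centred and square. Let go, with the carriage at rest wholly on the band; the knight must stay standing in the middle of the carriage, the tray nearly level, and the other chess pieces, magnifier, dish and clock are left alone.

Things in the scene. Friction and masses are not known exactly. Their poses are not given: they have to be found in the camera images.
- tray: Dark wooden carrying tray, 100 mm (x) by 320 mm (y, the long way), about 0.35 kg (varies by a third). Origin: centre of its underside; z up. Floor 8 mm thick. Side rims 8 mm thick, tops 22 mm above the underside, inner width 84 mm. End stops 8 mm thick, inner faces at y = -152 and +152 mm, tops 36 mm above the underside. A bridge handle stands over its middle.
- tray_grip (a point): Centre of the bridge handle's pale wooden cross bar, 114 mm above the tray's underside; axes as the tray's. The bar runs along x over the middle of the tray on two brass posts at the side rims: 100 mm long, 22 mm thick (in y), 28 mm high (100 to 128 mm above the underside). Grip it from above, fingers closing along the tray's y; carriage and knight pass freely beneath.
- tray_mid (a point): Middle of the tray's floor surface, 8 mm above its underside; axes as the tray's. Green felt with a pale cream band across the middle, from y = -66 to +66 mm. The carriage (72 mm long) is wholly on the band while its centre is within 30 mm of the middle along y.
- carriage (a joint): Place of the red carriage along the tray (m): 0 in the middle, grows towards the tray's +y, stops at -0.115 and +0.115. The carriage runs on two steel rods with ball bearings, all but free: it gains 9.8 m/s2 per rad of slope towards the low end and lags behind the tray's acceleration; damping 0.06 N s/m; friction 0.005 N holds it only up to 0.002 rad. Starts at rest at about +0.08.
- carriage_top (a point): Middle of the carriage's flat red top, 26 mm above the tray's underside; axes as the tray's. The carriage is 56 mm (x) by 72 mm (y), about 0.20 kg (varies by a quarter).
- knight: Carved bone knight, loose, standing on the middle of the carriage: 50 mm tall, foot 34 mm across, 0.06 kg (varies by a fifth). Origin under its foot, z up. A hard stop of the carriage at its end makes it slide or fall.
- board: Start place: fixed slide board of light wood, 150 by 350 mm (long way y), 18 mm high, on which the tray stands at the start. Origin: centre of its underside on the table.
- stand: Goal place: fixed reading stand of dark wood with a blue felt top and brass corner plates, 150 by 350 mm (long way y), top 30 mm above the table. Origin: centre of its underside on the table. The tray belongs centred on it, its long side along the stand's long side (either way round).
- rook: Bystander: boxwood rook, 66 mm tall, foot 38 mm across; origin under its foot.
- bishop: Bystander: bronze bishop, 88 mm tall, foot 38 mm across; origin under its foot.
- magnifier: Bystander: magnifier lying flat, 180 mm long with horn handle, lens frame 82 mm across; origin under it, 55 mm from the handle's end, lens 85 mm along +x.
- pin_dish: Bystander: blue enamel pin dish, 72 mm across, 22 mm high; origin under its centre.
- clock: Bystander: wooden chess clock, 60 by 170 mm, 97 mm tall; origin under its centre.
- pawn: Bystander: boxwood pawn, 56 mm tall, foot 38 mm across; origin under its foot.
Not all that is in view belongs to the job. Leave any yellow look-alike of the knight alone.

How it is judged:
By the outcome, as a careful person would: the job done as asked, in the order asked, and still so for the second after the job is handed in, with the robot touching nothing.
It also fails if it takes over 58 s, if anything falls off the work surface, if the arm or the gripper's body presses on something with over 40 N, if the wrist force passes 120 N, or if a joint passes its speed limit or range.

### The arm

A 7-joint arm with a two-finger parallel gripper is mounted at the origin on the work surface. World frame = base frame: x ahead of the robot, y to its left, z up, the work surface at z = 0. Lengths are in mm, angles in degrees, forces in N, time in s.
With the tool pointing down it reaches from about 400 to 850 mm from the base axis. Payload 10.4 kg.
Tool frame: the origin (TCP) lies midway between the tips of the shut fingers; the grasp point (between the pads) lies robot.grip_point_offset behind it (robot.grip_point_offset is the distance from the TCP to the grasp point, in mm); z points along the fingers, y is the line along which they close (so a half turn about z gives the same grasp; the last joint's range is limited). The gripper opens to 87 mm and grips with 3 to 60 N. Pads are 19 mm wide; open, the fingers measure 117 mm over their backs; the gripper's body (75 mm by 190 mm) begins 51 mm behind the grasp point.
Start: joints at [-66.039, 19.034, -3.707, 83.658, 1.238, 77.344, -5.071], TCP at [266.655, 565.285, 222.576] pointing down, gripper open.
Joint ranges: [-148.97, 148.97], [-28.65, 121.19], [-84.17, 76.75], [9.2, 138.47], [-72.65, 252.65], [3.7, 117.97], [-149.18, 149.18]. Speed limits (degrees/s): [127.2, 127.2, 159.86, 159.86, 180, 180, 180].

### API

Orientations are given as a 3x3 rotation matrix whose columns are the frame's x, y, z axes.
In Python, from workcell import monitor, cams, job_done, robot gives the robot as it stands.
- The arm moves only by the tool send_rows, never from a script. Its argument "steps" is a list of rows, each a list of 3 entries, a list of its own where there are three numbers: the shift along the tool's x, y, z in cm, then the turn, a rotation vector about the tool's x, y, z in degrees, then the finger opening in cm, from 0 to 8.7. In form: [[[x, y, z], [wx, wy, wz], claw], ...]. A call has exactly 10 rows; each row shifts and turns the commanded pose from where the row before left it, along the tool's axes as they then stand; what a row does not reach is not made up. A row lasts 1/10 s, in which the tool goes at most 50 mm and 8.59 degrees, less where a joint would pass 70% of its speed; a pose out of reach is approached as far as the arm can. A call is refused whole if a number of a shift passes 5 or a number of a turn 8.59, either way. A call with a gripper value outside its range is refused whole. The fingers move at their own pace and stop on an object; "newtons" is the grip in N (left out, the last holds). Time passes only in rows, so rows that do not move let the fingers close, or fill a call up. It gives the time, the measured TCP pose, the force, the opening and the grip force at its end, in the units of the state.
- monitor.observe(): the state, without advancing time (a new reading comes with each control period).
- cams.snapshot(name): name is "side" or "top" or "wrist"; returns the picture (384x512x3 uint8, blue, green, red); there is no depth.
- cams.calibration(name): a dict with "mtx" (3x3 intrinsics, pixels), "R" (3x3) and "t" (3): a world point X has camera coordinates R X + t. Camera axes: x right, y down, z forward; pixel columns grow to the right and rows downward; lengths in mm; the calibration is good to about 2 mm. A picture is of the moment at which its call begins: read the wrist's pose just before it. calibration takes no time and is no camera call; for the wrist camera it gives the pose at the moment of the call.
- job_done(): hands the job in; it is judged then, once.
Trained networks look in the newest picture that a camera, given by its name, has taken for a name from the list of things; names that differ only in an ending like _2 or _b are one class to them, and where a whole thing is asked for, a point or a joint stands for the part that bears it (a point fixed in the world has none). Each returns a list of dicts, best first, with "p" (0 to 1); they miss things now and then, are a little off and sometimes report something else, mostly with a low value. They report only what shows in the picture. A call takes as long as a camera call. They do not tell look-alikes from the thing itself.
- cams.trace(camera, target): "pixels" (384x512 bool, what is visible of it) and "pixel" ([row, column] in pixels, amid what is visible of it).
The state is a dict: "time": time; "joint_positions": joint angles; "qvel": joint speeds; "tau": joint torques, N m; "ee_pos": TCP position; "eef_rot": TCP orientation; "ft_force": force on the tool from outside, world axes, zero at the start; "moment": the same for the moment, N m; "finger_gap": opening from 0.0 (shut) to 1.0 (fully open); "finger_force": force on a finger pad.
Only numpy, scipy, OpenCV 4.12 (cv2) and the standard library are available. Lean on these libraries where they do the work, as an engineer would, in place of code of your own. Each camera call takes 0.05 s, during which the arm holds its last target. There are 200 camera calls.

## Working session

There is one attempt and no reset: what is moved stays moved. The work goes in short steps, Python scripts to look and compute and a tool call to move; the robot and the scene stay as the last step left them, time stands still between calls to the robot, and variables do not carry over. Pictures are saved under pics/ and viewed, at most 10 in all, crops included, and the job is handed in when it is done.

Besides the shell and the picture viewer there is one more tool, called after "Call:" in YAML: its name, and indented under it one key for each argument. send_rows: Moves the arm, as the interface text tells. Its arguments: {"type":"object","properties":{"steps":{"type":"array","items":{"type":"array"}},"newtons":{"type":"number"}},"required":["steps"]}

```bash
ls; mkdir -p pics; python3 - <<'E'
from workcell import monitor,cams,robot
import cv2,numpy as np
print(robot.grip_point_offset)
s=monitor.observe();print({k:np.round(v,3).tolist() for k,v in s.items()})
ims=[]
for c in ["top","side"]:
    im=cams.snapshot(c);cv2.imwrite(f"pics/{c}0.png",im)
    for n in ["tray","tray_grip","carriage","knight","stand","board"]:
        for d in cams.trace(c,n)[:2]: print(c,n,round(d["p"],2),np.round(d["pixel"]),d["pixels"].sum())
    k=cams.calibration(c);print(c,np.round(k["mtx"],1).tolist(),np.round(k["R"],4).tolist(),np.round(k["t"],1).tolist())
E
```

```text
pics
18.700000000000003
{'time': 0.0, 'joint_positions': [-66.038, 19.071, -3.708, 83.707, 1.236, 77.343, -5.072], 'qvel': [0.003, -0.002, 0.187, 0.048, 0.026, -0.007, -0.066], 'tau': [0.001, -62.327, 0.025, -38.988, -0.061, 0.04, 0.0], 'ee_pos': [266.494, 564.904, 221.753], 'eef_rot': [[-0.904, 0.427, -0.001], [0.427, 0.904, -0.001], [-0.0, -0.001, -1.0]], 'ft_force': [-0.038, -0.111, -0.26], 'moment': [-0.042, -0.01, 0.009], 'finger_force': 0.0, 'finger_gap': 1.002}
top tray 0.64 [187. 192.] 2709
top tray 0.19 [207. 201.] 1433
top tray_grip 0.85 [189. 192.] 2735
top carriage 0.78 [194. 171.] 339
top knight 0.66 [226. 171.] 72
top knight 0.47 [230. 143.] 94
top stand 0.9 [183. 325.] 4314
top board 0.63 [205. 206.] 1488
top [[403.2, 0.0, 260.0], [0.0, 403.2, 183.8], [0.0, 0.0, 1.0]] [[0.0101, -0.9998, -0.0191], [-0.9872, -0.007, -0.1595], [0.1593, 0.0205, -0.987]] [-7.1, 536.4, 1342.5]
side tray 0.85 [302. 230.] 5974
side tray_grip 0.96 [303. 232.] 5986
side carriage 0.92 [334. 220.] 466
side carriage 0.68 [303. 235.] 5850
side knight 0.74 [344. 286.] 295
side knight 0.65 [322. 224.] 301
side stand 0.7 [301. 230.] 6074
side stand 0.67 [187. 274.] 3965
side board 0.59 [339. 246.] 3057
side [[428.3, 0.0, 259.3], [0.0, 428.3, 200.4], [0.0, 0.0, 1.0]] [[-0.9589, -0.2833, -0.0132], [-0.176, 0.6309, -0.7556], [0.2224, -0.7223, -0.6549]] [500.7, 191.4, 1048.9]
```

View pics/top0.png

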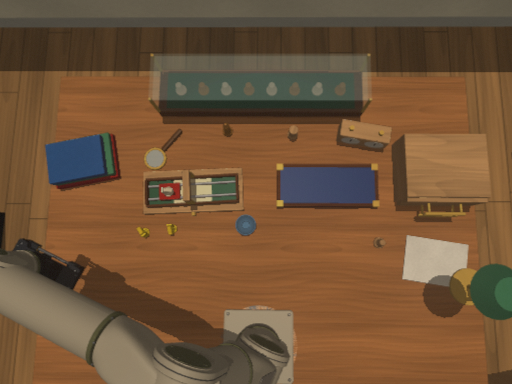

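View pics/side0.png

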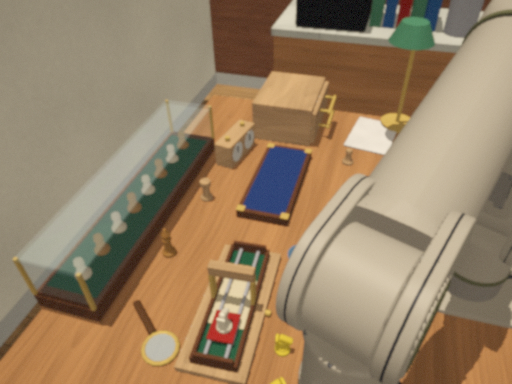

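The tray is at top (192,191), with the white knight on the red carriage at top (171,190), side (224,322). The stand is at top (327,186). Things that could be mistaken for the knight are the yellow figures at top (171,229) and (143,231), side (284,344), and the pieces in the case. For the handle, the candidate is the pale bar at top (185,187), side (232,270).

```bash
cat > h.py <<'E'
import numpy as np,cv2
from workcell import monitor,cams
def ray(k,px,z):  # px Nx2 (col,row) -> world at height z
    px=np.atleast_2d(px).astype(float)
    d=np.c_[px,np.ones(len(px))]@np.linalg.inv(k["mtx"]).T@k["R"]
    c=-k["R"].T@k["t"]
    return c+d*((z-c[2])/d[:,2:3])
def proj(k,X):
    p=(np.atleast_2d(X)@k["R"].T+k["t"])@k["mtx"].T
    return p[:,:2]/p[:,2:]
E
python3 - <<'E'
from h import *
im=cv2.imread("pics/top0.png");k=cams.calibration("top")
S=5
# rectified metric top map at z=30: 2px/mm->0.5mm
def rect(m,z):
    c,r=m.nonzero()[::-1][0],m.nonzero()[0]
    P=ray(k,np.c_[c,r],z)[:,:2].astype(np.float32);return cv2.minAreaRect(P)
hsv=cv2.cvtColor(im,cv2.COLOR_BGR2HSV)
blue=cv2.inRange(hsv,(105,120,40),(130,255,255));blue[:,:260]=0;blue[:150]=0;blue[215:]=0;blue[:,390:]=0
print("blue",rect(blue>0,30))
cams.snapshot("top")
m=cams.trace("top","stand")[0]["pixels"];print("stand",rect(m,30))
red=cv2.inRange(hsv,(0,170,90),(6,255,255))|cv2.inRange(hsv,(174,170,90),(180,255,255));red[:,:146]=0;red[:,240:]=0;red[:170]=0;red[215:]=0
print("red",rect(red>0,44))
cv2.imwrite("pics/c1.png",cv2.resize(im[160:225,135:255],None,fx=6.5,fy=6.5,interpolation=cv2.INTER_CUBIC))
E
```

```text
blue ((0.0, 0.0), (0.0, 0.0), 0.0)
stand ((534.6956787109375, -235.30941772460938), (150.5185546875, 348.7691650390625), 0.348114013671875)
red ((509.53863525390625, 310.29779052734375), (54.74382400512695, 69.17009735107422), 2.881655693054199)
```

View pics/c1.png

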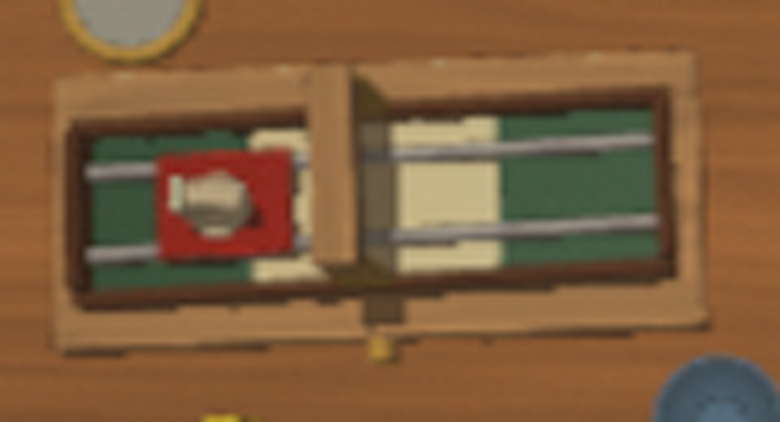

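The crop confirms the white knight on the red carriage, with the pale bar in front of it at crop (333,166). The tray is yawed about +3°.

```bash
python3 - <<'E'
from h import *
k=cams.calibration("top")
f=lambda P:(np.array(P)+.5)/6.5-.5+[135,160]
T=ray(k,f([(68,125),(665,88),(675,275),(80,308)]),18+33)
print("tray",T.round(1),T.mean(0).round(1),[np.linalg.norm(T[i]-T[i-1]).round() for i in range(4)])
B=ray(k,f([(308,68),(350,66),(357,262),(318,268)]),146)
print("bar",B.round(1),B.mean(0).round(1),[np.linalg.norm(B[i]-B[i-1]).round() for i in range(4)])
s=monitor.observe();R=np.array(s["eef_rot"])
print("shift to bar in tool cm",(R.T@(B.mean(0)-s["ee_pos"])/10).round(2))
k=cams.calibration("wrist");print(np.round(k["R"]@R,3), (R.T@((-k["R"].T@k["t"])-s["ee_pos"])).round(0),k["mtx"].round(0).tolist(),s["time"])
E
```

```text
tray [[549.6 393.4  51. ]
 [571.6  77.2  51. ]
 [472.3  70.1  51. ]
 [452.5 381.6  51. ]] [511.5 230.6  51. ] [np.float64(98.0), np.float64(317.0), np.float64(100.0), np.float64(312.0)]
bar [[562.6 246.2 146. ]
 [563.8 225.5 146. ]
 [466.5 218.3 146. ]
 [463.4 237.3 146. ]] [514.1 231.8 146. ] [np.float64(100.0), np.float64(21.0), np.float64(98.0), np.float64(19.0)]
shift to bar in tool cm [-36.6  -19.6    7.66]
[[ 0.     1.    -0.001]
 [-0.97   0.    -0.241]
 [-0.241  0.001  0.97 ]] [  65.   -0. -162.] [[265.0, 0.0, 256.0], [0.0, 265.0, 201.0], [0.0, 0.0, 1.0]] 0.8
```

Call:
send_rows:
  steps:
    - [[-2,-1,0],[0,0,0],8.7]
    - [[-4,-2.2,0],[0,0,0],8.7]
    - [[-4,-2.2,0],[0,0,0],8.7]
    - [[-4,-2.2,0],[0,0,0],8.7]
    - [[-4,-2.2,0],[0,0,0],8.7]
    - [[-4,-2.2,0],[0,0,0],8.7]
    - [[-4,-2.2,0],[0,0,0],8.7]
    - [[-4,-2.2,0],[0,0,0],8.7]
    - [[-4,-2.2,0],[0,0,0],8.7]
    - [[-2.6,-1,0],[0,0,0],8.7]

```text
time: 1.8
ee_pos: [516.0, 227.9, 223.0]
eef_rot: [[-0.903, 0.43, 0.001], [0.43, 0.903, -0.001], [-0.001, -0.0, -1.0]]
ft_force: [0.1, 0.8, -0.4]
finger_gap: 1.003
finger_force: 0.0
```

Call:
send_rows:
  steps:
    - [[0,0,0],[0,0,-3],8.7]
    - [[0,0,0],[0,0,-5],8.7]
    - [[0,0,0],[0,0,-6],8.7]
    - [[0,0,0],[0,0,-6],8.7]
    - [[0,0,0],[0,0,-5],8.7]
    - [[0,0,0],[0,0,-3.8],8.7]
    - [[0,0,0],[0,0,0],8.7]
    - [[0,0,0],[0,0,0],8.7]
    - [[0,0,0],[0,0,0],8.7]
    - [[0,0,0],[0,0,0],8.7]

```text
time: 2.8
ee_pos: [514.1, 231.9, 222.6]
eef_rot: [[-0.998, -0.061, 0.0], [-0.061, 0.998, 0.0], [-0.0, 0.0, -1.0]]
ft_force: [-0.1, 0.8, 0.1]
finger_gap: 1.004
finger_force: 0.0
```

```bash
python3 - <<'E'
from h import *
s=monitor.observe();k=cams.calibration("wrist")
im=cams.snapshot("wrist");cv2.imwrite("pics/w1.png",im)
np.savez("w1.npz",**k)
R=np.array(s["eef_rot"]);print(s["time"],np.round(s["ee_pos"],1),R.round(4).tolist(),s["joint_positions"])
m=cams.trace("wrist","carriage");print([(d["p"],d["pixel"]) for d in m])
c=np.array([513,231.,146]);
for yaw in [3.5]:
    a=np.radians(yaw);ex=np.array([np.cos(a),np.sin(a),0]);ey=np.array([-np.sin(a),np.cos(a),0])
    print(proj(k,[c+50*i*ex+11*j*ey for i,j in[(1,1),(1,-1),(-1,-1),(-1,1)]]).round(1))
E
```

```text
2.8 [514.1 231.9 222.6] [[-0.9981, -0.0609, 0.0001], [-0.0609, 0.9981, 0.0001], [-0.0001, 0.0001, -1.0]] [-36.31380743  11.12674622   8.49293314  93.72709434  -1.69293699
  75.26473149  65.94108395]
[(0.65, [180.3, 307.9])]
[[266.8 255. ]
 [244.3 255. ]
 [243.1 151.3]
 [267.9 151.3]]
```

View pics/w1.png

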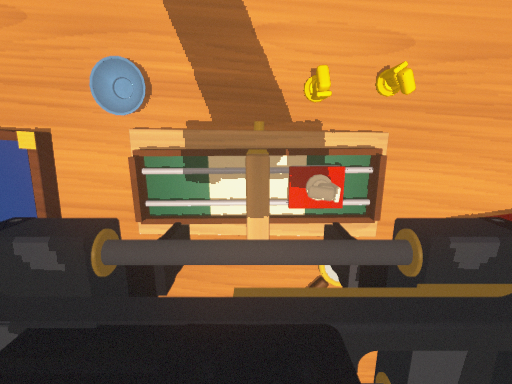

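```bash
python3 - <<'E'
from h import *
k=dict(np.load("w1.npz"));im=cv2.imread("pics/w1.png").astype(int)
for r in (162,178,190,208,228): print(r,[tuple(im[r,c]) for c in range(242,276,2)] if r in(190,228) else '', np.round(np.abs(np.diff(im[r,238:278].sum(1)))).tolist())
E
```

```text
162  [5, 10, 6, 11, 7, 3, 88, 17, 18, 10, 5, 2, 8, 1, 16, 8, 4, 0, 5, 0, 3, 7, 0, 9, 1, 3, 3, 0, 4, 17, 7, 116, 3, 8, 3, 1, 4, 2, 71]
178  [2, 2, 2, 1, 2, 12, 299, 58, 22, 8, 6, 11, 3, 9, 0, 14, 5, 5, 1, 2, 4, 2, 7, 17, 1, 6, 8, 7, 12, 16, 30, 85, 8, 10, 4, 4, 5, 4, 1]
190 [(np.int64(219), np.int64(246), np.int64(247)), (np.int64(221), np.int64(246), np.int64(247)), (np.int64(67), np.int64(109), np.int64(148)), (np.int64(75), np.int64(124), np.int64(170)), (np.int64(68), np.int64(118), np.int64(162)), (np.int64(74), np.int64(119), np.int64(162)), (np.int64(68), np.int64(113), np.int64(157)), (np.int64(73), np.int64(112), np.int64(157)), (np.int64(70), np.int64(112), np.int64(154)), (np.int64(69), np.int64(113), np.int64(154)), (np.int64(71), np.int64(114), np.int64(157)), (np.int64(68), np.int64(112), np.int64(156)), (np.int64(70), np.int64(115), np.int64(157)), (np.int64(73), np.int64(117), np.int64(157)), (np.int64(220), np.int64(246), np.int64(247)), (np.int64(220), np.int64(246), np.int64(247)), (np.int64(220), np.int64(246), np.int64(247))] [2, 1, 0, 1, 1, 1, 9, 381, 20, 25, 5, 
[... 453 characters left out ...]
int64(244)), (np.int64(112), np.int64(193), np.int64(243)), (np.int64(110), np.int64(189), np.int64(241)), (np.int64(106), np.int64(187), np.int64(241)), (np.int64(107), np.int64(188), np.int64(241)), (np.int64(105), np.int64(186), np.int64(240)), (np.int64(104), np.int64(185), np.int64(239)), (np.int64(111), np.int64(187), np.int64(241)), (np.int64(108), np.int64(186), np.int64(241)), (np.int64(99), np.int64(174), np.int64(234)), (np.int64(101), np.int64(180), np.int64(238)), (np.int64(103), np.int64(184), np.int64(239)), (np.int64(103), np.int64(185), np.int64(239))] [1, 1, 4, 2, 2, 0, 1, 51, 18, 39, 8, 9, 2, 3, 2, 6, 2, 4, 2, 0, 1, 4, 2, 1, 7, 4, 1, 3, 11, 39, 67, 79, 3, 4, 6, 5, 6, 7, 2]
```

Call:
send_rows:
  newtons: 60
  steps:
    - [[0,0.05,0.6],[0,0,0],8.7]
    - [[0.1,0,1.5],[0,0,0],8.7]
    - [[0,0,2],[0,0,0],8.7]
    - [[0,0,2],[0,0,0],8.7]
    - [[0,0,1.8],[0,0,0],8.7]
    - [[0,0,1.4],[0,0,0],8.7]
    - [[0,0,1],[0,0,0],8.7]
    - [[0,0,0.6],[0,0,0],7]
    - [[0,0,0],[0,0,0],5]
    - [[0,0,0],[0,0,0],3.5]

```text
time: 3.9
ee_pos: [513.4, 232.5, 114.1]
eef_rot: [[-0.998, -0.062, 0.001], [-0.062, 0.998, 0.0], [-0.001, 0.0, -1.0]]
ft_force: [0.6, 0.1, 1.0]
finger_gap: 0.812
finger_force: 0.0
```

Call:
send_rows:
  newtons: 60
  steps:
    - [[0,0,0],[0,0,0],3]
    - [[0,0,0],[0,0,0],2.7]
    - [[0,0,0],[0,0,0],2.4]
    - [[0,0,0],[0,0,0],2.2]
    - [[0,0,0],[0,0,0],2]
    - [[0,0,0],[0,0,0],1.5]
    - [[0,0,0],[0,0,0],1]
    - [[0,0,0],[0,0,0],0.5]
    - [[0,0,0],[0,0,0],0]
    - [[0,0,0],[0,0,0],0]

```text
time: 4.9
ee_pos: [513.0, 232.4, 113.6]
eef_rot: [[-0.998, -0.062, 0.0], [-0.062, 0.998, 0.0], [-0.0, 0.0, -1.0]]
ft_force: [0.5, 1.0, -0.0]
finger_gap: 0.244
finger_force: 60.0
```

```bash
cat >> h.py <<'E'
def carriage(im,k):
    "carriage place along tray (mm) from the red top, wrist view; geometry from gripped bar: underside is 114 mm past the grasp point"
    hsv=cv2.cvtColor(im,cv2.COLOR_BGR2HSV)
    red=cv2.inRange(hsv,(0,150,70),(6,255,255))|cv2.inRange(hsv,(174,150,70),(180,255,255))
    n,l,st,c=cv2.connectedComponentsWithStats(red)
    red[:100]=0;red[:,:100]=0;red[:,420:]=0;red[290:]=0
    return red
def tool(k,s,red):
    R=np.array(s["eef_rot"]);p=np.array(s["ee_pos"])
    r,c=red.nonzero()
    Rc=k["R"]@R; tc=k["R"]@p+k["t"]        # camera from tool
    kk=dict(mtx=k["mtx"],R=Rc,t=tc)
    X=ray(kk,np.c_[c,r],114-26-18.7)  # tool frame: plane of red top at tool z
    return X
def look(save=None):
    s=monitor.observe();k=cams.calibration("wrist");im=cams.snapshot("wrist")
    if save: cv2.imwrite(save,im)
    X=tool(k,s,carriage(im,k));
    y=X[:,1];print("t",round(s["time"],2),"ee",np.round(s["ee_pos"],1),"n",len(y),"y",np.percentile(y,[1,50,99]).round(1),"mid",round((np.percentile(y,.5)+np.percentile(y,99.5))/2,1),"x",np.percentile(X[:,0],[1,99]).round(1),"F",np.round(s["ft_force"],1),"gap",round(s["finger_gap"]*87,1),s["finger_force"])
    print(np.round(s["eef_rot"],4).tolist(),np.round(s["joint_positions"],1))
E
python3 -c "
from h import *
look('pics/w2.png')"
```

```text
t 4.9 ee [513.  232.4 113.6] n 1974 y [ 41.4  66.9 112.4] mid 76.9 x [-7.6 25.7] F [ 0.5  1.  -0. ] gap 21.2 59.99781120568514
[[-0.9981, -0.0619, 0.0001], [-0.0619, 0.9981, 0.0002], [-0.0001, 0.0002, -1.0]] [-35.9  16.1   8.  101.3  -2.5  62.7  66.5]
```

View pics/w2.png

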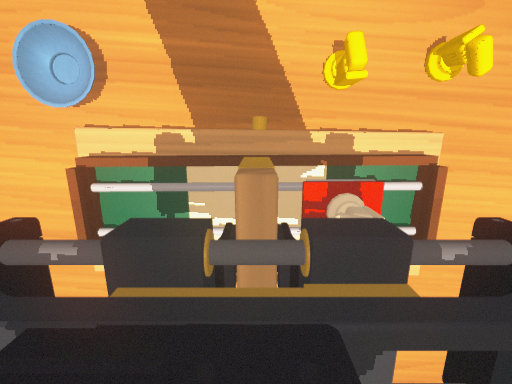

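The grip holds (21 mm gap, 60 N) and the carriage reads about +77 mm. In this view the red top is at (343,200) and the bar at (257,210). Next I lift straight up.

Call:
send_rows:
  newtons: 60
  steps:
    - [[0,0,-0.2],[0,0,0],0]
    - [[0,0,-0.5],[0,0,0],0]
    - [[0,0,-0.8],[0,0,0],0]
    - [[0,0,-1],[0,0,0],0]
    - [[0,0,-1.1],[0,0,0],0]
    - [[0,0,-1.1],[0,0,0],0]
    - [[0,0,-1],[0,0,0],0]
    - [[0,0,-0.8],[0,0,0],0]
    - [[0,0,-0.4],[0,0,0],0]
    - [[0,0,-0.2],[0,0,0],0]

```text
time: 5.95
ee_pos: [513.1, 232.3, 185.0]
eef_rot: [[-0.998, -0.062, 0.0], [-0.062, 0.998, 0.0], [-0.0, 0.0, -1.0]]
ft_force: [0.0, 0.1, -6.9]
finger_gap: 0.247
finger_force: 60.0
```

```bash
python3 -c "
from h import *
for i in range(4): look('pics/w3.png')"
```

```text
t 5.95 ee [513.1 232.3 185. ] n 1960 y [ 47.9  73.  119.1] mid 83.5 x [-7.6 24.8] F [ 0.   0.1 -6.9] gap 21.5 60.013711396604776
[[-0.9981, -0.0618, 0.0004], [-0.0618, 0.9981, 0.0003], [-0.0004, 0.0003, -1.0]] [-36.2  12.4   8.3  96.8  -1.9  70.9  66.1]
t 6.0 ee [513.1 232.3 184.9] n 1943 y [ 48.5  73.1 119.5] mid 84.1 x [-7.7 24.7] F [-0.2 -1.3 -6.9] gap 21.8 60.01150444149971
[[-0.9981, -0.0619, 0.0002], [-0.0619, 0.9981, 0.0002], [-0.0002, 0.0002, -1.0]] [-36.2  12.5   8.3  96.8  -1.9  70.9  66.1]
t 6.05 ee [513.  232.3 184.5] n 1953 y [ 49.   73.9 120.1] mid 84.6 x [-7.7 24.7] F [ 0.2  0.3 -6.5] gap 21.6 60.014217775315046
[[-0.9981, -0.0619, -0.0001], [-0.0619, 0.9981, 0.0], [0.0001, 0.0, -1.0]] [-36.2  12.5   8.3  96.8  -1.9  70.9  66.1]
t 6.1 ee [512.8 232.2 184.2] n 1946 y [ 49.7  74.5 120.8] mid 85.2 x [-7.7 24.7] F [-0.2 -0.1 -7.2] gap 21.4 60.01573523506522
[[-0.9981, -0.0619, -0.0005], [-0.0619, 0.9981, -0.0002], [0.0005, -0.0002, -1.0]] [-36.2  12.5   8.3  96.8  -1.9  70.9  66.1]
```

```bash
cat > plan.py <<'E'
import numpy as np
from scipy.optimize import least_squares
KB=0.5; FR=19.; DA=0.23; LAG=0.06
def sim(phi0,phi,y,v,acc=None,b0=0.,hold=0):
    "phi: deg at end of each 0.1 s row; acc: tray accel along tool y per row (mm/s2); returns y,v path"
    p=np.r_[phi0,phi,[phi[-1]]*hold]; dt=.005; f=phi0; out=[]
    for i in range(len(p)-1):
        for j in range(20):
            c=p[i]+(p[i+1]-p[i])*(j+1)/20; f+=(c-f)*dt/LAG
            a=9810*np.radians(f+b0)+KB*y-(acc[i] if acc is not None and i<len(acc) else 0)-DA*v
            a-=FR*np.tanh(v/1.5)
            v+=a*dt; y+=v*dt
        out.append((y,v))
    return np.array(out)
def plan(N,y,v,phi0=0.,target=0.,acc=None,b0=0.,end=0.,w=.15,hold=3):
    def r(x):
        phi=np.r_[x,end]; o=sim(phi0,phi,y,v,acc,b0,hold)
        return np.r_[w*np.diff(np.r_[phi0,phi])*10,(o[-1]-[target,0])*[1,1]*3]
    x=least_squares(r,np.zeros(N-1)).x; phi=np.r_[x,end]
    d=np.round(np.diff(np.r_[phi0,phi]),2)
    o=sim(phi0,phi0+np.cumsum(d),y,v,acc,b0,hold)
    print("turn steps",d.tolist(),"sum",d.sum().round(2)); print("phi max/min",phi.max().round(2),phi.min().round(2)); print(o[::2].round(1).tolist(),o[-1].round(1))
E
python3 -c "
from plan import *
plan(20,85.2,12.)"
```

```text
turn steps [-0.45, -0.35, -0.25, -0.15, -0.05, 0.03, 0.1, 0.16, 0.2, 0.23, 0.24, 0.24, 0.23, 0.2, 0.15, 0.09, 0.01, -0.08, -0.2, -0.34] sum 0.01
phi max/min 0.63 -1.25
[[86.5, 12.4], [87.7, -2.6], [84.8, -27.0], [76.5, -54.7], [63.2, -76.1], [46.9, -85.0], [30.2, -79.6], [16.0, -61.1], [6.4, -35.0], [2.0, -10.5], [1.3, -0.2], [1.3, 0.2]] [1.3 0.2]
```

Call:
send_rows:
  steps:
    - [[0,0,0],[-0.45,0,0],0]
    - [[0,0,0],[-0.35,0,0],0]
    - [[0,0,0],[-0.25,0,0],0]
    - [[0,0,0],[-0.15,0,0],0]
    - [[0,0,0],[-0.05,0,0],0]
    - [[0,0,0],[0.03,0,0],0]
    - [[0,0,0],[0.1,0,0],0]
    - [[0,0,0],[0.16,0,0],0]
    - [[0,0,0],[0.2,0,0],0]
    - [[0,0,0],[0.23,0,0],0]

```text
time: 7.15
ee_pos: [513.0, 232.4, 184.6]
eef_rot: [[-0.998, -0.062, -0.001], [-0.062, 0.998, 0.009], [-0.0, 0.009, -1.0]]
ft_force: [-0.7, 0.3, -7.7]
finger_gap: 0.251
finger_force: 60.0
```

Call:
send_rows:
  steps:
    - [[0,0,0],[0.24,0,0],0]
    - [[0,0,0],[0.24,0,0],0]
    - [[0,0,0],[0.23,0,0],0]
    - [[0,0,0],[0.2,0,0],0]
    - [[0,0,0],[0.15,0,0],0]
    - [[0,0,0],[0.09,0,0],0]
    - [[0,0,0],[0.01,0,0],0]
    - [[0,0,0],[-0.08,0,0],0]
    - [[0,0,0],[-0.2,0,0],0]
    - [[0,0,0],[-0.35,0,0],0]

```text
time: 8.15
ee_pos: [513.0, 232.4, 184.5]
eef_rot: [[-0.998, -0.062, -0.0], [-0.062, 0.998, 0.001], [-0.0, 0.001, -1.0]]
ft_force: [-1.1, 0.2, -7.7]
finger_gap: 0.248
finger_force: 60.0
```

```bash
python3 -c "
from h import *
for i in range(4): look('pics/w4.png')"
```

```text
t 8.15 ee [513.  232.4 184.5] n 1080 y [-55.1 -41.7 -20.8] mid -37.7 x [-27.2  24.7] F [-1.1  0.2 -7.7] gap 21.6 59.99252250418067
[[-0.9981, -0.0619, -0.0], [-0.0619, 0.9981, 0.0005], [-0.0, 0.0005, -1.0]] [-36.2  12.5   8.3  96.8  -1.9  70.9  66.1]
t 8.2 ee [513.1 232.1 184.6] n 1092 y [-55.8 -42.1 -20.7] mid -38.0 x [-27.2  24.7] F [ 0.3 -0.6 -7. ] gap 21.5 59.99159188941121
[[-0.9981, -0.0615, 0.0], [-0.0615, 0.9981, 0.0009], [-0.0001, 0.0009, -1.0]] [-36.2  12.5   8.3  96.8  -1.9  70.9  66.1]
t 8.25 ee [513.1 232.  184.6] n 1098 y [-56.7 -42.9 -20.8] mid -38.4 x [-27.2  24.7] F [-1.1  1.  -6.8] gap 21.8 59.992623031139374
[[-0.9981, -0.0614, 0.0001], [-0.0614, 0.9981, 0.0005], [-0.0001, 0.0004, -1.0]] [-36.2  12.5   8.3  96.8  -1.9  70.9  66.1]
t 8.3 ee [513.1 232.1 184.6] n 1104 y [-57.6 -43.7 -20.7] mid -38.9 x [-27.2  24.7] F [-0.3 -0.1 -7.3] gap 21.6 59.99287812039256
[[-0.9981, -0.0614, 0.0], [-0.0614, 0.9981, 0.0002], [-0.0, 0.0002, -1.0]] [-36.2  12.5   8.3  96.8  -1.9  70.9  66.1]
```

```bash
python3 - <<'E'
import re
s=open('h.py').read()
s=s.replace('''print("t",''','''lo,hi=np.percentile(y,[.5,99.5]);print("CENTRE from low edge",round(lo+36,1),"from high edge",round(hi-36,1));print("t",''')
s=s.replace('''    print(np.round(s["eef_rot"],4).tolist(),np.round(s["joint_positions"],1))\n''','')
open('h.py','w').write(s)
import plan
d=[-0.45,-0.35,-0.25,-0.15,-0.05,0.03,0.1,0.16,0.2,0.23,0.24,0.24,0.23,0.2,0.15,0.09,0.01,-0.08,-0.2,-0.35]
for kb in (0,.25,.5):
  for fr in (5,19):
    for b in (0,-.1,.1):
      plan.KB=kb;plan.FR=fr
      print(kb,fr,b,plan.sim(0,np.cumsum(d) if 0 else __import__('numpy').cumsum(d),85.2,12.,b0=b,hold=1)[-1].round(1))
plan.KB=.3;plan.FR=10
plan.plan(10,-22.5,-17.,hold=2)
E
```

```text
0 5 0 [-73.9 -53.7]
0 5 -0.1 [-105.9  -82. ]
0 5 0.1 [-42.  -25.4]
0 19 0 [-55.7 -33.6]
0 19 -0.1 [-86.7 -61.5]
0 19 0.1 [-25.   -5.8]
0.25 5 0 [-47.5 -43.4]
0.25 5 -0.1 [-82.3 -77.1]
0.25 5 0.1 [-12.7  -9.8]
0.25 19 0 [-30.1 -22. ]
0.25 19 -0.1 [-63.5 -54.9]
0.25 19 0.1 [2.5 4.6]
0.5 5 0 [-14.4 -21.5]
0.5 5 -0.1 [-52.3 -61.2]
0.5 5 0.1 [23.1 15.7]
0.5 19 0 [ 1.3 -0.3]
0.5 19 -0.1 [-34.7 -37.9]
0.5 19 0.1 [34.5 25.3]
turn steps [0.89, 0.37, -0.05, -0.36, -0.53, -0.56, -0.46, -0.21, 0.18, 0.73] sum -0.0
phi max/min 1.26 -0.91
[[-24.1, -12.9], [-23.7, 18.6], [-16.7, 46.7], [-7.1, 43.6], [-1.1, 15.4], [-0.0, 0.6]] [-0. -0.]
```

```bash
sed -i 's/KB=0.5/KB=0.32/' plan.py; python3 -c "
from plan import *
plan(10,-22.5,-16.,hold=2)"
```

```text
turn steps [0.84, 0.38, -0.02, -0.32, -0.49, -0.53, -0.44, -0.22, 0.14, 0.66] sum -0.0
phi max/min 1.22 -0.8
[[-23.9, -11.3], [-23.3, 18.4], [-16.6, 45.1], [-7.2, 43.1], [-1.1, 16.7], [0.2, 1.3]] [0.2 0.2]
```

Call:
send_rows:
  steps:
    - [[0,0,0],[0.84,0,0],0]
    - [[0,0,0],[0.38,0,0],0]
    - [[0,0,0],[-0.02,0,0],0]
    - [[0,0,0],[-0.32,0,0],0]
    - [[0,0,0],[-0.49,0,0],0]
    - [[0,0,0],[-0.53,0,0],0]
    - [[0,0,0],[-0.44,0,0],0]
    - [[0,0,0],[-0.22,0,0],0]
    - [[0,0,0],[0.14,0,0],0]
    - [[0,0,0],[0.66,0,0],0]

```text
time: 9.35
ee_pos: [513.2, 231.9, 184.6]
eef_rot: [[-0.998, -0.061, 0.0], [-0.061, 0.998, -0.0], [-0.0, -0.0, -1.0]]
ft_force: [-0.0, -0.8, -7.0]
finger_gap: 0.247
finger_force: 60.0
```

```bash
python3 -c "
from h import *
for i in range(4): look('pics/w5.png')"
```

```text
CENTRE from low edge -2.3 from high edge -3.6
t 9.35 ee [513.2 231.9 184.6] n 1566 y [-38.2 -23.7  32.2] mid -2.9 x [-25.2  24.8] F [-0.  -0.8 -7. ] gap 21.5 59.990846905857325
CENTRE from low edge -3.0 from high edge -4.4
t 9.4 ee [512.9 232.6 184.5] n 1556 y [-38.9 -24.9  31.5] mid -3.7 x [-26.2  24.7] F [-0.   1.2 -7.6] gap 21.0 59.99268902465701
CENTRE from low edge -3.4 from high edge -4.8
t 9.45 ee [512.8 232.8 184.5] n 1551 y [-39.3 -25.6  31. ] mid -4.1 x [-26.2  24.7] F [-0.3  0.8 -8. ] gap 21.6 59.99131204560399
CENTRE from low edge -3.4 from high edge -4.8
t 9.5 ee [512.9 232.8 184.5] n 1551 y [-39.3 -25.5  31. ] mid -4.1 x [-26.1  24.8] F [-0.9  0.1 -7.4] gap 21.4 59.991103895008564
```

Call:
send_rows:
  steps:
    - [[0,0,0],[0,0,0],0]
    - [[0,0,0],[0,0,0],0]
    - [[0,0,0],[0,0,0],0]
    - [[0,0,0],[0,0,0],0]
    - [[0,0,0],[0,0,0],0]
    - [[0,0,0],[0,0,0],0]
    - [[0,0,0],[0,0,0],0]
    - [[0,0,0],[0,0,0],0]
    - [[0,0,0],[0,0,0],0]
    - [[0,0,0],[0,0,0],0]

```text
time: 10.55
ee_pos: [513.0, 232.3, 184.6]
eef_rot: [[-0.998, -0.062, 0.0], [-0.062, 0.998, 0.0], [-0.0, 0.0, -1.0]]
ft_force: [-0.0, 0.2, -6.3]
finger_gap: 0.245
finger_force: 60.0
```

```bash
python3 -c "
from h import *
for i in range(2): look('pics/w6.png')"
```

```text
CENTRE from low edge -3.4 from high edge -4.6
t 10.55 ee [513.  232.3 184.6] n 1556 y [-39.2 -25.4  31.2] mid -4.0 x [-26.2  24.7] F [-0.   0.2 -6.3] gap 21.3 59.99106438830495
CENTRE from low edge -3.3 from high edge -4.5
t 10.6 ee [513.  232.3 184.5] n 1557 y [-39.2 -25.3  31.2] mid -3.9 x [-26.2  24.7] F [ 0.2 -0.5 -7.2] gap 21.5 59.991112276911736
```

Steady. Holding two seconds and a bit more.

Call:
send_rows:
  steps:
    - [[0,0,0],[0,0,0],0]
    - [[0,0,0],[0,0,0],0]
    - [[0,0,0],[0,0,0],0]
    - [[0,0,0],[0,0,0],0]
    - [[0,0,0],[0,0,0],0]
    - [[0,0,0],[0,0,0],0]
    - [[0,0,0],[0,0,0],0]
    - [[0,0,0],[0,0,0],0]
    - [[0,0,0],[0,0,0],0]
    - [[0,0,0],[0,0,0],0]

```text
time: 11.65
ee_pos: [513.0, 232.3, 184.5]
eef_rot: [[-0.998, -0.062, -0.0], [-0.062, 0.998, 0.0], [0.0, 0.0, -1.0]]
ft_force: [-0.1, -0.5, -7.1]
finger_gap: 0.247
finger_force: 60.0
```

Call:
send_rows:
  steps:
    - [[0,0,0],[0,0,0],0]
    - [[0,0,0],[0,0,0],0]
    - [[0,0,0],[0,0,0],0]
    - [[0,0,0],[0,0,0],0]
    - [[0,0,0],[0,0,0],0]
    - [[0,0,0],[0,0,0],0]
    - [[0,0,0],[0,0,0],0]
    - [[0,0,0],[0,0,0],0]
    - [[0,0,0],[0,0,0],0]
    - [[0,0,0],[0,0,0],0]

```text
time: 12.65
ee_pos: [513.0, 232.3, 184.6]
eef_rot: [[-0.998, -0.062, 0.0], [-0.062, 0.998, 0.0], [-0.0, 0.0, -1.0]]
ft_force: [0.1, -0.7, -7.3]
finger_gap: 0.247
finger_force: 60.0
```

```bash
python3 - <<'E'
from h import *
look()
from plan import sim
# 3 s bell: acceleration feed-forward
N=30;t=np.arange(N+1)/N
P=156*(10*t**3-15*t**4+6*t**5)          # mm towards -y(tool)
st=np.round(np.diff(P)/10,2);print("steps cm",(-st).tolist(),st.sum())
a=-156/9*(60*t-180*t**2+120*t**3)   # tool y acc mm/s2
phi=np.degrees(a/9810);d=np.round(np.diff(np.round(phi,2)),2);print("turns",d.tolist(),d.sum().round(2),phi.min())
E
```

```text
CENTRE from low edge -3.3 from high edge -4.6
t 12.65 ee [513.  232.3 184.6] n 1556 y [-39.2 -25.4  31.2] mid -4.0 x [-26.2  24.7] F [ 0.1 -0.7 -7.3] gap 21.5 59.991023540496826
steps cm [-0.01, -0.04, -0.09, -0.17, -0.25, -0.35, -0.45, -0.55, -0.64, -0.73, -0.81, -0.87, -0.92, -0.95, -0.97, -0.97, -0.95, -0.92, -0.87, -0.81, -0.73, -0.64, -0.55, -0.45, -0.35, -0.25, -0.17, -0.09, -0.04, -0.01] 15.599999999999998
turns [-0.18, -0.15, -0.11, -0.07, -0.05, -0.02, 0.0, 0.03, 0.04, 0.06, 0.07, 0.09, 0.09, 0.1, 0.1, 0.1, 0.1, 0.09, 0.09, 0.07, 0.06, 0.04, 0.03, 0.0, -0.02, -0.05, -0.07, -0.11, -0.15, -0.18] 0.0 -0.583120349295223
```

Call:
send_rows:
  steps:
    - [[0,-0.01,0],[-0.18,0,0],0]
    - [[0,-0.04,0],[-0.15,0,0],0]
    - [[0,-0.09,0],[-0.11,0,0],0]
    - [[0,-0.17,0],[-0.07,0,0],0]
    - [[0,-0.25,0],[-0.05,0,0],0]
    - [[0,-0.35,0],[-0.02,0,0],0]
    - [[0,-0.45,0],[0,0,0],0]
    - [[0,-0.55,0],[0.03,0,0],0]
    - [[0,-0.64,0],[0.04,0,0],0]
    - [[0,-0.73,0],[0.06,0,0],0]

```text
time: 13.7
ee_pos: [515.1, 198.9, 184.3]
eef_rot: [[-0.998, -0.062, -0.0], [-0.062, 0.998, 0.008], [-0.0, 0.008, -1.0]]
ft_force: [0.5, -0.6, -8.0]
finger_gap: 0.246
finger_force: 60.0
```

Call:
send_rows:
  steps:
    - [[0,-0.81,0],[0.07,0,0],0]
    - [[0,-0.87,0],[0.09,0,0],0]
    - [[0,-0.92,0],[0.09,0,0],0]
    - [[0,-0.95,0],[0.1,0,0],0]
    - [[0,-0.97,0],[0.1,0,0],0]
    - [[0,-0.97,0],[0.1,0,0],0]
    - [[0,-0.95,0],[0.1,0,0],0]
    - [[0,-0.92,0],[0.09,0,0],0]
    - [[0,-0.87,0],[0.09,0,0],0]
    - [[0,-0.81,0],[0.07,0,0],0]

```text
time: 14.7
ee_pos: [520.7, 108.6, 184.2]
eef_rot: [[-0.998, -0.062, 0.001], [-0.062, 0.998, -0.008], [-0.0, -0.008, -1.0]]
ft_force: [-0.5, -0.3, -7.9]
finger_gap: 0.25
finger_force: 60.0
```

Call:
send_rows:
  steps:
    - [[0,-0.73,0],[0.06,0,0],0]
    - [[0,-0.64,0],[0.04,0,0],0]
    - [[0,-0.55,0],[0.03,0,0],0]
    - [[0,-0.45,0],[0,0,0],0]
    - [[0,-0.35,0],[-0.02,0,0],0]
    - [[0,-0.25,0],[-0.05,0,0],0]
    - [[0,-0.17,0],[-0.07,0,0],0]
    - [[0,-0.09,0],[-0.11,0,0],0]
    - [[0,-0.04,0],[-0.15,0,0],0]
    - [[0,-0.01,0],[-0.18,0,0],0]

```text
time: 15.7
ee_pos: [522.7, 76.7, 184.4]
eef_rot: [[-0.998, -0.062, 0.0], [-0.062, 0.998, 0.0], [-0.0, 0.0, -1.0]]
ft_force: [-0.3, 0.8, -7.2]
finger_gap: 0.246
finger_force: 60.0
```

```bash
python3 -c "
from h import *
for i in range(3): look('pics/w7.png')"
```

```text
CENTRE from low edge -4.9 from high edge -6.2
t 15.7 ee [522.7  76.7 184.4] n 1532 y [-40.7 -27.5  29.6] mid -5.6 x [-26.2  24.7] F [-0.3  0.8 -7.2] gap 21.4 59.991181679069996
CENTRE from low edge -4.8 from high edge -6.1
t 15.75 ee [522.7  76.6 184.5] n 1541 y [-40.6 -27.4  29.8] mid -5.4 x [-26.2  24.7] F [ 0.2 -1.  -6.8] gap 21.4 59.99092239886522
CENTRE from low edge -4.7 from high edge -6.0
t 15.8 ee [522.7  76.6 184.5] n 1537 y [-40.5 -27.4  29.8] mid -5.3 x [-26.2  24.7] F [-1.1 -0.8 -7. ] gap 21.8 59.99108271673322
```

Call:
send_rows:
  steps:
    - [[0,-0.01,0],[-0.18,0,0],0]
    - [[0,-0.04,0],[-0.15,0,0],0]
    - [[0,-0.09,0],[-0.11,0,0],0]
    - [[0,-0.17,0],[-0.07,0,0],0]
    - [[0,-0.25,0],[-0.05,0,0],0]
    - [[0,-0.35,0],[-0.02,0,0],0]
    - [[0,-0.45,0],[0,0,0],0]
    - [[0,-0.55,0],[0.03,0,0],0]
    - [[0,-0.64,0],[0.04,0,0],0]
    - [[0,-0.73,0],[0.06,0,0],0]

```text
time: 16.85
ee_pos: [524.7, 43.3, 184.2]
eef_rot: [[-0.998, -0.062, -0.0], [-0.062, 0.998, 0.008], [-0.0, 0.008, -1.0]]
ft_force: [0.3, -0.0, -7.9]
finger_gap: 0.245
finger_force: 60.0
```

Call:
send_rows:
  steps:
    - [[0,-0.81,0],[0.07,0,0],0]
    - [[0,-0.87,0],[0.09,0,0],0]
    - [[0,-0.92,0],[0.09,0,0],0]
    - [[0,-0.95,0],[0.1,0,0],0]
    - [[0,-0.97,0],[0.1,0,0],0]
    - [[0,-0.97,0],[0.1,0,0],0]
    - [[0,-0.95,0],[0.1,0,0],0]
    - [[0,-0.92,0],[0.09,0,0],0]
    - [[0,-0.87,0],[0.09,0,0],0]
    - [[0,-0.81,0],[0.07,0,0],0]

```text
time: 17.85
ee_pos: [530.3, -47.1, 184.1]
eef_rot: [[-0.998, -0.062, 0.001], [-0.062, 0.998, -0.008], [-0.0, -0.008, -1.0]]
ft_force: [0.0, 0.2, -7.1]
finger_gap: 0.246
finger_force: 60.0
```

Call:
send_rows:
  steps:
    - [[0,-0.73,0],[0.06,0,0],0]
    - [[0,-0.64,0],[0.04,0,0],0]
    - [[0,-0.55,0],[0.03,0,0],0]
    - [[0,-0.45,0],[0,0,0],0]
    - [[0,-0.35,0],[-0.02,0,0],0]
    - [[0,-0.25,0],[-0.05,0,0],0]
    - [[0,-0.17,0],[-0.07,0,0],0]
    - [[0,-0.09,0],[-0.11,0,0],0]
    - [[0,-0.04,0],[-0.15,0,0],0]
    - [[0,-0.01,0],[-0.18,0,0],0]

```text
time: 18.85
ee_pos: [532.3, -79.0, 184.4]
eef_rot: [[-0.998, -0.062, 0.0], [-0.062, 0.998, 0.0], [-0.0, 0.0, -1.0]]
ft_force: [-0.0, -0.5, -6.6]
finger_gap: 0.246
finger_force: 60.0
```

```bash
python3 - <<'E'
from h import *
for i in range(2): look('pics/w8.png')
im=cams.snapshot("top");k=cams.calibration("top");cv2.imwrite("pics/top8.png",im)
for d in cams.trace("top","stand")[:1]:
    r,c=d["pixels"].nonzero();print(cv2.minAreaRect(ray(k,np.c_[c,r],30)[:,:2].astype(np.float32)))
E
```

```text
CENTRE from low edge -6.9 from high edge -8.3
t 18.85 ee [532.3 -79.  184.4] n 1456 y [-42.7 -29.9  27.6] mid -7.6 x [-26.2  24.7] F [-0.  -0.5 -6.6] gap 21.4 59.99121783301234
CENTRE from low edge -6.8 from high edge -8.1
t 18.9 ee [532.3 -79.1 184.4] n 1463 y [-42.5 -29.7  27.7] mid -7.4 x [-26.2  24.8] F [-0.3 -0.1 -7.2] gap 21.5 59.99092781916261
((536.8877563476562, -289.952392578125), (146.935791015625, 245.75466918945312), 0.4652840495109558)
```

Call:
send_rows:
  steps:
    - [[0,-0.01,0],[-0.18,0,0],0]
    - [[0,-0.04,0],[-0.15,0,0],0]
    - [[0,-0.09,0],[-0.11,0,0],0]
    - [[0,-0.17,0],[-0.07,0,0],0]
    - [[0,-0.25,0],[-0.05,0,0],0]
    - [[0,-0.35,0],[-0.02,0,0.05],0]
    - [[0,-0.45,0],[0,0,0.1],0]
    - [[0.02,-0.55,0],[0.03,0,0.15],0]
    - [[0.02,-0.64,0],[0.04,0,0.2],0]
    - [[0.02,-0.73,0],[0.06,0,0.2],0]

```text
time: 20.05
ee_pos: [533.6, -112.5, 184.1]
eef_rot: [[-0.999, -0.049, -0.0], [-0.049, 0.999, 0.008], [0.0, 0.008, -1.0]]
ft_force: [0.3, 0.1, -6.0]
finger_gap: 0.249
finger_force: 60.0
```

Call:
send_rows:
  steps:
    - [[0.02,-0.81,0],[0.07,0,0.2],0]
    - [[0.02,-0.87,0],[0.09,0,0.2],0]
    - [[0.02,-0.92,0],[0.09,0,0.2],0]
    - [[0.02,-0.95,0],[0.1,0,0.2],0]
    - [[0.02,-0.97,0],[0.1,0,0.2],0]
    - [[0.02,-0.97,0],[0.1,0,0.2],0]
    - [[0.02,-0.95,0],[0.1,0,0.2],0]
    - [[0.02,-0.92,0],[0.09,0,0.2],0]
    - [[0.02,-0.87,0],[0.09,0,0.2],0]
    - [[0.02,-0.81,0],[0.07,0,0.2],0]

```text
time: 21.05
ee_pos: [534.7, -203.0, 184.0]
eef_rot: [[-1.0, -0.014, 0.0], [-0.014, 1.0, -0.008], [0.0, -0.008, -1.0]]
ft_force: [0.7, 0.5, -8.0]
finger_gap: 0.246
finger_force: 60.0
```

Call:
send_rows:
  steps:
    - [[0.02,-0.73,0],[0.06,0,0.2],0]
    - [[0.02,-0.64,0],[0.04,0,0.2],0]
    - [[0,-0.55,0],[0.03,0,0.15],0]
    - [[0,-0.45,0],[0,0,0.1],0]
    - [[0,-0.35,0],[-0.02,0,0.05],0]
    - [[0,-0.25,0],[-0.05,0,0],0]
    - [[0,-0.17,0],[-0.07,0,0],0]
    - [[0,-0.09,0],[-0.11,0,0],0]
    - [[0,-0.04,0],[-0.15,0,0],0]
    - [[0,-0.01,0],[-0.18,0,0],0]

```text
time: 22.05
ee_pos: [534.6, -234.9, 184.3]
eef_rot: [[-1.0, -0.003, 0.0], [-0.003, 1.0, 0.0], [-0.0, 0.0, -1.0]]
ft_force: [-0.0, -1.0, -7.5]
finger_gap: 0.248
finger_force: 60.0
```

```bash
python3 - <<'E'
from h import *
for i in range(2): look('pics/w9.png')
s=monitor.observe();print(np.round(s["eef_rot"],4).tolist(),np.round(s["joint_positions"],1))
im=cams.snapshot("top");cv2.imwrite("pics/top9.png",np.hstack([cv2.resize(im[150:225,260:395],None,fx=5.5,fy=5.5,interpolation=cv2.INTER_CUBIC)]))
E
```

```text
CENTRE from low edge -9.7 from high edge -10.9
t 22.05 ee [ 534.6 -234.9  184.3] n 1335 y [-45.5 -32.8  24.9] mid -10.3 x [-26.8  24.7] F [-0.  -1.  -7.5] gap 21.5 59.99142995104194
CENTRE from low edge -9.5 from high edge -10.8
t 22.1 ee [ 534.5 -235.1  184.3] n 1341 y [-45.2 -32.5  25.1] mid -10.1 x [-27.2  24.7] F [-0.5 -0.  -6.7] gap 21.6 59.991182908415794
[[-1.0, -0.0025, 0.0], [-0.0025, 1.0, 0.0003], [-0.0, 0.0003, -1.0]] [ -3.6  16.   27.5  94.5  -7.7  71.4 115.6]
```

View pics/w9.png

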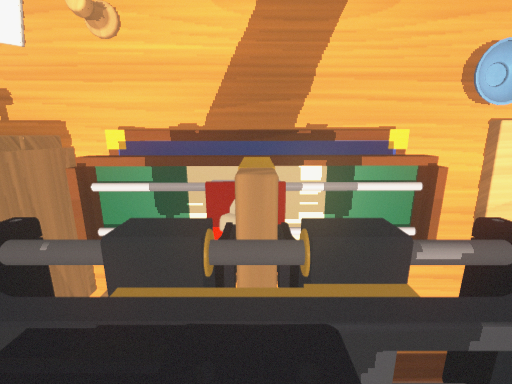

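The wrist view shows the tray over the stand, with the stand's brass corners at (115,139) and (399,139), the carriage under the bar at (245,205) and the knight standing on it. I lower to about 3 cm above for the pause and check the stand corners against the prediction.

```bash
python3 - <<'E'
from h import *
k=cams.calibration("wrist");im=cv2.imread("pics/w9.png")
c=np.array([534.7,-235.3,30])
print(proj(k,[c+[-75,-175,0],c+[-75,175,0]]).round(1))
hsv=cv2.cvtColor(im,cv2.COLOR_BGR2HSV);m=cv2.inRange(hsv,(22,150,150),(35,255,255));m[:120]=0;m[155:]=0
n,l,s,_=cv2.connectedComponentsWithStats(m)
for q in s[1:]:
    if q[4]>60: print(q, ray(k,[[q[0],q[1]],[q[0]+q[2],q[1]]],30).round(1).tolist())
E
```

```text
[[104.  125.7]
 [408.4 126.6]]
[ 76 129  49  22 378] [[463.4, -443.1, 30.0], [463.3, -386.6, 30.0]]
[389 129  93  26 612] [[462.5, -82.3, 30.0], [462.2, 24.9, 30.0]]
[ 75 151  28   4  70] [[488.4, -448.3, 30.0], [488.3, -415.4, 30.0]]
```

Call:
send_rows:
  steps:
    - [[0,0,0.1],[0,0,0],0]
    - [[0,0,0.2],[0,0,0],0]
    - [[0,0,0.3],[0,0,0],0]
    - [[0,0,0.4],[0,0,0],0]
    - [[0,0,0.5],[0,0,0],0]
    - [[0,0,0.5],[0,0,0],0]
    - [[0,0,0.4],[0,0,0],0]
    - [[0,0,0.3],[0,0,0],0]
    - [[0,0,0.2],[0,0,0],0]
    - [[0,0,0.1],[0,0,0],0]

```text
time: 23.2
ee_pos: [534.5, -235.0, 154.1]
eef_rot: [[-1.0, -0.003, -0.0], [-0.003, 1.0, 0.0], [0.0, 0.0, -1.0]]
ft_force: [-0.5, -0.2, -7.3]
finger_gap: 0.246
finger_force: 60.0
```

```bash
python3 - <<'E'
from h import *
for i in range(2): look('pics/w10.png')
E
```

```text
CENTRE from low edge -9.8 from high edge -11.2
t 23.2 ee [ 534.5 -235.   154.1] n 1331 y [-45.7 -32.9  24.7] mid -10.5 x [-26.9  24.7] F [-0.5 -0.2 -7.3] gap 21.4 59.99147308990359
CENTRE from low edge -9.8 from high edge -11.2
t 23.25 ee [ 534.5 -235.1  154.1] n 1323 y [-45.6 -32.9  24.6] mid -10.5 x [-26.2  24.7] F [ 0.3 -0.3 -7.5] gap 21.8 59.99149912968278
```

Call:
send_rows:
  steps:
    - [[0,0,0],[0,0,0],0]
    - [[0,0,0],[0,0,0],0]
    - [[0,0,0],[0,0,0],0]
    - [[0,0,0],[0,0,0],0]
    - [[0,0,0],[0,0,0],0]
    - [[0,0,0],[0,0,0],0]
    - [[0,0,0],[0,0,0],0]
    - [[0,0,0],[0,0,0],0]
    - [[0,0,0],[0,0,0],0]
    - [[0,0,0],[0,0,0],0]

```text
time: 24.3
ee_pos: [534.6, -235.1, 154.3]
eef_rot: [[-1.0, -0.003, 0.0], [-0.003, 1.0, 0.0], [-0.0, 0.0, -1.0]]
ft_force: [-0.1, 0.3, -8.0]
finger_gap: 0.247
finger_force: 60.0
```

Call:
send_rows:
  steps:
    - [[0,0,0],[0,0,0],0]
    - [[0,0,0],[0,0,0],0]
    - [[0,0,0],[0,0,0],0]
    - [[0,0,0],[0,0,0],0]
    - [[0,0,0],[0,0,0],0]
    - [[0,0,0],[0,0,0],0]
    - [[0,0,0],[0,0,0],0]
    - [[0,0,0],[0,0,0],0]
    - [[0,0,0],[0,0,0],0]
    - [[0,0,0],[0,0,0],0]

```text
time: 25.3
ee_pos: [534.6, -235.1, 154.3]
eef_rot: [[-1.0, -0.003, 0.0], [-0.003, 1.0, 0.0], [-0.0, 0.0, -1.0]]
ft_force: [-0.5, -0.4, -7.4]
finger_gap: 0.248
finger_force: 60.0
```

Call:
send_rows:
  steps:
    - [[0,0,0],[0,0,0],0]
    - [[0,0,0],[0,0,0],0]
    - [[0,0,0],[0,0,0],0]
    - [[0,0,0],[0,0,0],0]
    - [[0,0,0],[0,0,0],0]
    - [[0,0,0],[0,0,0],0]
    - [[0,0,0],[0,0,0],0]
    - [[0,0,0],[0,0,0],0]
    - [[0,0,0],[0,0,0],0]
    - [[0,0,0],[0,0,0],0]

```text
time: 26.3
ee_pos: [534.6, -235.1, 154.3]
eef_rot: [[-1.0, -0.002, 0.0], [-0.002, 1.0, 0.0], [-0.0, 0.0, -1.0]]
ft_force: [0.3, -0.8, -7.5]
finger_gap: 0.25
finger_force: 60.0
```

```bash
python3 - <<'E'
from h import *
for i in range(6): look('pics/w11.png')
E
```

```text
CENTRE from low edge -9.8 from high edge -11.2
t 26.3 ee [ 534.6 -235.1  154.3] n 1326 y [-45.6 -32.9  24.6] mid -10.5 x [-26.9  24.7] F [ 0.3 -0.8 -7.5] gap 21.8 59.991469122469425
CENTRE from low edge -9.8 from high edge -11.1
t 26.35 ee [ 534.5 -235.1  154.2] n 1326 y [-45.6 -32.9  24.7] mid -10.5 x [-26.2  24.7] F [ 0.4  0.4 -7.7] gap 21.8 59.991475604474545
CENTRE from low edge -9.8 from high edge -11.1
t 26.4 ee [ 534.6 -235.1  154.3] n 1328 y [-45.6 -32.9  24.7] mid -10.5 x [-26.9  24.7] F [ 0.4  0.5 -7.9] gap 21.4 59.99143151566386
CENTRE from low edge -9.8 from high edge -11.2
t 26.45 ee [ 534.6 -235.1  154.3] n 1326 y [-45.6 -32.9  24.7] mid -10.5 x [-26.9  24.7] F [ 0.2 -0.6 -8.3] gap 21.3 59.99143799766898
CENTRE from low edge -9.8 from high edge -11.2
t 26.5 ee [ 534.6 -235.1  154.3] n 1328 y [-45.6 -32.9  24.7] mid -10.5 x [-26.2  24.7] F [-1.  -0.1 -8.2] gap 21.2 59.99139530584216
CENTRE from low edge -9.8 from high edge -11.1
t 26.55 ee [ 534.6 -235.1  154.3] n 1327 y [-45.6 -32.9  24.7] mid -10.5 x [-26.9  24.7] F [-0.4  0.3 -7.9] gap 21.2 59.991461131721735
```

Call:
send_rows:
  steps:
    - [[0,0,0.1],[0,0,0],0]
    - [[0,0,0.2],[0,0,0],0]
    - [[0,0,0.3],[0,0,0],0]
    - [[0,0,0.4],[0,0,0],0]
    - [[0,0,0.4],[0,0,0],0]
    - [[0,0,0.4],[0,0,0],0]
    - [[0,0,0.3],[0,0,0],0]
    - [[0,0,0.2],[0,0,0],0]
    - [[0,0,0.1],[0,0,0],0]
    - [[0,0,0.1],[0,0,0],0]

```text
time: 27.6
ee_pos: [534.6, -235.1, 129.3]
eef_rot: [[-1.0, -0.003, 0.0], [-0.003, 1.0, -0.0], [-0.0, -0.0, -1.0]]
ft_force: [0.6, -0.7, -6.9]
finger_gap: 0.244
finger_force: 60.0
```

Call:
send_rows:
  steps:
    - [[0,0,0.05],[0,0,0],0]
    - [[0,0,0.05],[0,0,0],0]
    - [[0,0,0.04],[0,0,0],0]
    - [[0,0,0.04],[0,0,0],0]
    - [[0,0,0.04],[0,0,0],0]
    - [[0,0,0.04],[0,0,0],0]
    - [[0,0,0.04],[0,0,0],0]
    - [[0,0,0.03],[0,0,0],0]
    - [[0,0,0.03],[0,0,0],0]
    - [[0,0,0],[0,0,0],0]

```text
time: 28.6
ee_pos: [534.6, -235.1, 125.7]
eef_rot: [[-1.0, -0.003, 0.0], [-0.003, 1.0, 0.0], [-0.0, 0.0, -1.0]]
ft_force: [0.3, 0.7, -6.3]
finger_gap: 0.248
finger_force: 60.0
```

```bash
python3 - <<'E'
from h import *
for i in range(3): look('pics/w12.png')
E
```

```text
CENTRE from low edge -10.0 from high edge -11.5
t 28.6 ee [ 534.6 -235.1  125.7] n 1307 y [-45.8 -33.1  24.4] mid -10.7 x [-26.2  24.8] F [ 0.3  0.7 -6.3] gap 21.6 59.990939665585756
CENTRE from low edge -10.0 from high edge -11.4
t 28.65 ee [ 534.6 -235.1  125.7] n 1309 y [-45.8 -33.2  24.4] mid -10.7 x [-27.1  24.7] F [-0.3  0.1 -6.9] gap 21.3 59.9908884242177
CENTRE from low edge -10.0 from high edge -11.5
t 28.7 ee [ 534.6 -235.1  125.7] n 1308 y [-45.9 -33.2  24.3] mid -10.7 x [-27.1  24.7] F [-0.2  0.6 -7.9] gap 21.5 59.99098487198353
```

Not yet in contact. Continuing slowly.

Call:
send_rows:
  steps:
    - [[0,0,0.02],[0,0,0],0]
    - [[0,0,0.02],[0,0,0],0]
    - [[0,0,0.02],[0,0,0],0]
    - [[0,0,0.02],[0,0,0],0]
    - [[0,0,0.02],[0,0,0],0]
    - [[0,0,0.02],[0,0,0],0]
    - [[0,0,0],[0,0,0],0]
    - [[0,0,0],[0,0,0],0]
    - [[0,0,0],[0,0,0],0]
    - [[0,0,0],[0,0,0],0]

```text
time: 29.75
ee_pos: [534.6, -235.1, 125.6]
eef_rot: [[-1.0, -0.002, 0.001], [-0.002, 1.0, 0.0], [-0.001, 0.0, -1.0]]
ft_force: [-6.3, 3.8, 7.7]
finger_gap: 0.247
finger_force: 60.0
```

```bash
python3 - <<'E'
from h import *
for i in range(3): look('pics/w13.png')
E
```

```text
CENTRE from low edge -10.1 from high edge -11.5
t 29.75 ee [ 534.6 -235.1  125.6] n 1310 y [-45.9 -33.2  24.4] mid -10.8 x [-26.1  24.8] F [-6.3  3.8  7.7] gap 21.5 59.992584474384785
CENTRE from low edge -10.1 from high edge -11.5
t 29.8 ee [ 534.6 -235.1  125.6] n 1309 y [-45.9 -33.2  24.4] mid -10.8 x [-27.1  24.7] F [-7.5  2.7  8.1] gap 21.6 59.99260867014527
CENTRE from low edge -10.1 from high edge -11.5
t 29.85 ee [ 534.6 -235.1  125.6] n 1308 y [-45.9 -33.2  24.3] mid -10.8 x [-27.1  24.7] F [-6.9  3.   8.3] gap 21.8 59.99252865090966
```

Resting on the stand. I ease off the preload, soften the grip, then open.

Call:
send_rows:
  newtons: 20
  steps:
    - [[0,0,-0.02],[0,0,0],0]
    - [[0,0,-0.02],[0,0,0],0]
    - [[0,0,-0.02],[0,0,0],0]
    - [[0,0,0],[0,0,0],0]
    - [[0,0,0],[0,0,0],1.5]
    - [[0,0,0],[0,0,0],2]
    - [[0,0,0],[0,0,0],2.2]
    - [[0,0,0],[0,0,0],2.4]
    - [[0,0,0],[0,0,0],2.7]
    - [[0,0,0],[0,0,0],3.2]

```text
time: 30.9
ee_pos: [535.0, -235.3, 125.2]
eef_rot: [[-1.0, -0.003, 0.001], [-0.003, 1.0, -0.0], [-0.001, -0.0, -1.0]]
ft_force: [0.9, 0.8, 0.4]
finger_gap: 0.334
finger_force: 0.0
```

```bash
python3 - <<'E'
from h import *
for i in range(3): look('pics/w14.png')
E
```

```text
CENTRE from low edge -10.0 from high edge -11.2
t 30.9 ee [ 535.  -235.3  125.2] n 1402 y [-45.8 -34.   24.6] mid -10.6 x [-27.2  24.7] F [0.9 0.8 0.4] gap 29.1 0.0
CENTRE from low edge -10.0 from high edge -11.3
t 30.95 ee [ 534.9 -235.2  125.2] n 1411 y [-45.9 -33.6  24.6] mid -10.6 x [-28.2  24.7] F [-0.4 -0.1 -0.5] gap 30.1 0.0
CENTRE from low edge -10.0 from high edge -11.3
t 31.0 ee [ 534.8 -235.2  125.2] n 1425 y [-45.9 -33.2  24.5] mid -10.7 x [-27.9  24.8] F [ 0.   0.5 -0.1] gap 30.3 0.0
```

Call:
send_rows:
  steps:
    - [[0,0,0],[0,0,0],4]
    - [[0,0,0],[0,0,0],5]
    - [[0,0,-0.3],[0,0,0],6]
    - [[0,0,-0.8],[0,0,0],6]
    - [[0,0,-1.5],[0,0,0],6]
    - [[0,0,-2],[0,0,0],6]
    - [[0,0,-2.5],[0,0,0],6]
    - [[0,0,-2.5],[0,0,0],6]
    - [[0,0,-2],[0,0,0],6]
    - [[0,0,-1],[0,0,0],6]

```text
time: 32.05
ee_pos: [535.2, -235.6, 254.3]
eef_rot: [[-1.0, -0.002, 0.004], [-0.002, 1.0, -0.001], [-0.004, -0.001, -1.0]]
ft_force: [0.0, 1.0, -0.0]
finger_gap: 0.689
finger_force: 0.0
```

```bash
python3 - <<'E'
from h import *
s=monitor.observe();print(s["time"],np.round(s["ee_pos"],1))
w=cams.snapshot("wrist");d=cams.snapshot("side");k=cams.calibration("wrist")
cv2.imwrite("pics/fin.png",np.hstack([cv2.resize(w[60:300,60:460],(480,288)),cv2.resize(d[130:250,200:330],(312,288))]))
cv2.imwrite("pics/wf.png",w)
for c,dy in [((534.7,-235.3,30),175)]:
    print("stand",proj(k,[[c[0]-75,c[1]-dy,30],[c[0]-75,c[1]+dy,30]]).round(1).tolist())
    print("tray ends",proj(k,[[c[0]-50,c[1]-160,66],[c[0]-50,c[1]+160,66]]).round(1).tolist())
    print("crop coords",((proj(k,[[c[0]-50,c[1]-160,66],[c[0]-50,c[1]+160,66],[c[0]-75,c[1]-dy,30],[c[0]-75,c[1]+dy,30]])-60)*1.2).round(0).tolist())
E
```

```text
32.05 [ 535.2 -235.6  254.3]
stand [[131.6, 126.4], [381.8, 127.0]]
tray ends [[132.7, 145.8], [380.6, 146.4]]
crop coords [[87.0, 103.0], [385.0, 104.0], [86.0, 80.0], [386.0, 80.0]]
```

View pics/fin.png

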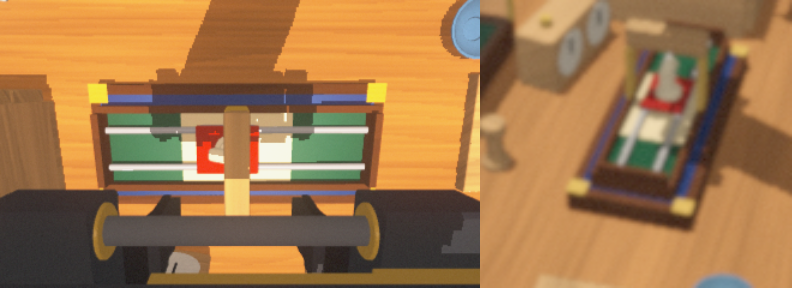

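The tray sits centred and square on the stand: tray ends at x≈92 and 382, stand corners at 88 and 386. The red carriage is on the pale band and the knight is upright on it.

```bash
python3 -c "
from workcell import job_done
print(job_done())"
```

```text
the job is handed in; nothing more can be done
None
```

The job is handed in at about 32 s: the tray is on the reading stand, centred and square, with the carriage at rest on the band about 10 mm off the middle, the knight still standing, both three-second holds kept, and nothing else touched.

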